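Turn a rinsed vase upside down onto the draining post

TASK

The rinsed bud vase lying in the sloping plywood cradle has to drain before it is wrapped, but someone parked the small tape roll on the free post of the draining rack. First lift the tape roll off and set it down flat in the low cardboard tray; then turn the vase upside down and lower it gently over that freed post until its rim stands fully on the rack plate, and let go. It is glass: do not let it drop or bang it down, and leave the tumbler on the other post where it is.

Things in the scene. Friction and masses are not known exactly. Their poses are not given: they have to be found in the camera images.
- vase: Bottle-shaped bud vase, pale green glass, round, hollow, 140 mm long, 220 g within 25 %. Origin: centre of its foot (closed end); +z runs from foot to open mouth. Outside diameter 48 at the foot, 56 from 6 to 88 mm (straight), neck 38 from 110 to 128, rim 42 mm; neck 30 mm clear inside. Starts lying in the cradle, +z pointing 35 degrees below level, its foot 118 mm up.
- vase_grip (a point): Point on the vase's axis 45 mm from its foot, a good place to grip across the 56 mm body. With the gripper leaning over the foot and the fingers pointing midway between the vase's +z and straight down (27 degrees off vertical), the palm clears the foot, and the vase can be turned mouth down with the tool no further off vertical.
- vase_mouth (a point): Centre of the vase's open mouth, in the plane of the rim, 140 mm from its foot.
- cradle: Fixed plywood cradle, base 150 x 90 mm. Narrow strips carry the vase's body from below (nothing beside the vase is higher than 13 mm under its axis) and slope 35 degrees down towards the cradle's +x; a stop there meets the lower half of the vase's rim. Origin: under its base, on the bench; +z up.
- rack: Fixed aluminium draining plate 120 x 260 x 14 mm with two alike round steel posts, 20 mm across, 70 mm high above the plate, top 8 mm tapered, 130 mm apart along its y. Origin: centre of its underside, on the bench; +z up. One post holds the tape roll, the other the tumbler; which is which varies.
- post_a (a point): Foot of the post on the rack's +y side: on its axis, at the plate's top surface (14 mm above the bench). Axes as the rack's.
- post_b (a point): Foot of the post on the rack's -y side: on its axis, at the plate's top surface. Axes as the rack's.
- tape: Small brown roll of packing tape, outside diameter 56 mm, hole 30 mm, 48 mm wide, 120 g within 25 %, standing flat round one post of the rack on the plate. Origin: centre of its underside; +z along its axis, up at the start.
- tumbler: Short pale green glass tumbler upside down over the other post, 85 mm high, 64 mm across its rim (down) and 54 mm across its foot (up). Origin: centre of its foot, on top. To be left alone.
- tray: Fixed, empty low cardboard tray, 200 (x) x 140 (y) mm outside, walls 4 mm thick and 30 mm high, floor 4 mm thick. Origin: centre of its underside, on the bench.
There are look-alikes about, which are no part of the job. What is shaped like the tape but orange is not meant. What is shaped like the vase but pink is not meant.

How it is judged:
On the way, in this order (a step that is already met when the one before it is completed fails the run):
1. the tape roll lies flat in the tray, let go (x of tape in the frame of tray between -0.072 and 0.072 m and y of tape in the frame of tray between -0.042 and 0.042 m and angle between the z axis of tape and the z axis of tray, either way round below 0.12 rad and height (world z) of tape below 0.06 m and contact force between the fingers and tape below 0.1 N), for 0.2 s.
2. the vase stands mouth down over a post, rim on the rack plate, let go (((horizontal distance between vase_mouth and post_a below 0.009 m and z of vase_mouth in the frame of post_a between -0.005 and 0.005 m) or (horizontal distance between vase_mouth and post_b below 0.009 m and z of vase_mouth in the frame of post_b between -0.005 and 0.005 m)) and angle between the z axis of vase and the z axis of rack, either way round below 0.08 rad and contact force between the fingers and vase below 0.1 N), for 0.2 s.
At the end, for the whole second after the job is handed in: Tape roll flat (within 7 degrees, either face up) on the tray floor; vase mouth down over the freed post, mouth centre within 9 mm of the post axis and 5 mm of the plate surface, vase axis within 4.5 degrees of the post; both released and at rest (all of step 1 and all of step 2 and linear speed of each of vase, tape below 0.03 m/s); the robot touches nothing.
It fails at once if the vase is let fall (out of the fingers and moving faster than 0.45 m/s, a drop of about 10 mm) (contact force between the fingers and vase below 0.1 N and linear speed of vase above 0.45 m/s).
It fails at once if the tumbler is moved by more than 20 mm (distance of tumbler from where it was at the start of the episode above 0.02 m).
It fails at once if the vase is dropped or banged onto the rack (over 40 N) (contact force between vase and rack above 40 N).
It fails at once if the vase is knocked against the tumbler (over 15 N) (contact force between vase and tumbler above 15 N).
It also fails if it takes over 64 s, if anything falls off the work surface, if the arm or the gripper's body presses on something with over 40 N, if the wrist force passes 120 N, or if a joint passes its speed limit or range.

ROBOT

A 6-joint arm with a two-finger parallel gripper is mounted at the origin on the work surface. World frame = base frame: x ahead of the robot, y to its left, z up, the work surface at z = 0. Lengths are in m, angles in rad, forces in N, time in s.
With the tool pointing down it reaches from about 0.375 to 0.9 m from the base axis. Payload 3.1 kg.
Tool frame: the origin (TCP) lies at the very end of the fingers, on their centre line; the grasp point (between the pads) lies 19 mm behind it; z points along the fingers, y is the direction in which the jaws open and shut (so a half turn about z gives the same grasp; the last joint's range is limited). The gripper opens to 85 mm and grips with 20 to 120 N. Pads are 22 mm wide; open, the fingers measure 114 mm over their backs; the gripper's body (76 mm by 85 mm) begins 54 mm behind the grasp point. The pads swing forward as they close: fully open they stand 13 mm farther back than shut.
Start: joints at [-1.361, 0.527, 1.433, -0, 1.181, -0.178], TCP at [0.237, -0.578, 0.231] pointing down, gripper open.
Joint ranges: [-3.08, 3.08], [-0.75, 2.2], [0.22, 2.44], [-1.43, 4.57], [0, 2.65], [-2.85, 2.85]. Speed limits (rad/s): [2.79, 2.79, 3.14, 3.14, 3.14, 3.14].

INTERFACE

Orientations are given as a unit quaternion [x, y, z, w].
In Python, from station import manip gives the robot as it stands.
- The arm moves only by the tool send_rows, never from a script. Its argument "motion" is a list of rows, each an object with "gripper": the finger opening in mm, from 0 to 85.4; "travel": the shift along the tool's x, y, z in mm, a list of three; "rotation": the turn, a rotation vector about the tool's x, y, z in degrees, a list of three. In form: [{"gripper": gripper, "travel": [x, y, z], "rotation": [ax, ay, az]}, ...]. A call has 1 to 12 rows; each row shifts and turns the commanded pose from where the row before left it, along the tool's axes as they then stand; what a row does not reach is not made up. A row lasts 1/12 s, in which the tool goes at most 41.7 mm and 7.16 degrees, less where a joint would pass 70% of its speed; a pose out of reach is approached as far as the arm can. A call is refused whole if a number of a shift passes 41.7 or a number of a turn 7.16, either way. A call with a gripper value outside its range is refused whole. The fingers move at their own pace and stop on an object; "newtons" is the grip in N (left out, the last holds). Time passes only in rows, so rows that do not move let the fingers close. It gives the time, the measured TCP pose, the force and the opening at its end, in the units of the state.
- manip.sense(): the state, without advancing time (a new reading comes with each control period).
- manip.snapshot(name): name is "scene" or "top"; returns the picture (420x560x3 uint8, red, green, blue); there is no depth.
- manip.calibration(name): a dict with "fx", "fy", "cx", "cy" (pixels), "k1" (the pictures are not rectified: a ray, as slopes to the right and down, at radius r is drawn at 1 + k1 r^2 times it, then the intrinsics apply), "cam_to_world" (4x4, takes a point from camera to world coordinates). Camera axes: x right, y down, z forward; pixel columns grow to the right and rows downward; lengths in m; the calibration is good to about 2 mm. A picture is of the moment at which its call begins. calibration takes no time and is no camera call.
- manip.sign_off(): hands the job in, once; it reports no verdict.
The state is a dict: "t": time; "q": joint angles; "qd": joint speeds; "tau": joint torques, N m; "tcp_pos": TCP position; "tool_rot": TCP orientation; "force": force on the tool from outside, world axes, zero at the start; "ft_torque": the same for the moment, N m; "finger_gap": opening from 0.0 (shut) to 1.0 (fully open).
Only numpy, scipy, OpenCV 4.12 (cv2) and the standard library are available. Lean on these libraries where they do the work, as an engineer would, in place of code of your own. Each camera call takes 0.05 s, during which the arm holds its last target. There are 200 camera calls.

## Working session

There is one attempt and no reset: what is moved stays moved. The work goes in short steps, Python scripts to look and compute and a tool call to move; the robot and the scene stay as the last step left them, time stands still between calls to the robot, and variables do not carry over. Pictures are saved under pics/ and viewed, about 8 in all and at most 12, crops included, and the job is handed in when it is done.

Besides the shell and the picture viewer there is one more tool, called after "Emit:" as name(argument=value, ...) on one line, values as JSON. send_rows: Moves the arm, as the interface text tells. Its arguments: {"type":"object","properties":{"motion":{"type":"array","items":{"type":"object","properties":{"gripper":{"type":"number"},"travel":{"type":"array","items":{"type":"number"}},"rotation":{"type":"array","items":{"type":"number"}}}}},"newtons":{"type":"number"}},"required":["motion"]}

```bash
mkdir -p pics
python3 - <<'E'
from station import manip
import cv2
for n in("scene","top"):
    im=manip.snapshot(n); cv2.imwrite(f"pics/{n}0.png",cv2.resize(im[:,:,::-1],None,fx=1.4,fy=1.4,interpolation=cv2.INTER_CUBIC))
    c=manip.calibration(n); print(n,{k:(v if k!="cam_to_world" else None) for k,v in c.items()}); print(c["cam_to_world"])
print(manip.sense())
E
```

```text
scene {'fx': 531.4679358810366, 'fy': 531.4679358810366, 'cx': 276.4904917957279, 'cy': 210.09387886044166, 'k1': -0.06519873653174564, 'cam_to_world': None}
[[-0.86396639  0.37935324 -0.33113925  0.98561002]
 [ 0.50329865  0.62979821 -0.59164574  0.85293366]
 [-0.01589182 -0.67782397 -0.73505246  1.11583317]
 [ 0.          0.          0.          1.        ]]
top {'fx': 430.4969592426236, 'fy': 430.4969592426236, 'cx': 278.02639275709424, 'cy': 208.0897976351412, 'k1': -0.08642288240547111, 'cam_to_world': None}
[[ 1.93898263e-02 -9.99333604e-01  3.09254275e-02  4.69759991e-01]
 [-9.99811866e-01 -1.93645803e-02  1.11567243e-03  1.93142785e-02]
 [-5.16071024e-04 -3.09412420e-02 -9.99521072e-01  1.06200398e+00]
 [ 0.00000000e+00  0.00000000e+00  0.00000000e+00  1.00000000e+00]]
{'t': 0.1, 'q': array([-1.36048441e+00,  5.28398435e-01,  1.43380508e+00, -7.65243181e-06,
        1.18141290e+00, -1.78457481e-01]), 'qd': array([-0.00040535, -0.00224308, -0.00437029, -0.000434  ,  0.00027226,
       -0.00090974]), 'tau': array([ 2.37248951e-04, -4.43304992e+01, -1.78585660e+01, -2.46418485e-04,
        3.87879816e-03,  5.82813158e-06]), 'tcp_pos': array([ 0.2368151 , -0.57767924,  0.23040615]), 'tool_rot': array([ 9.81165925e-01,  1.93164186e-01, -1.96535590e-05, -1.01169099e-03]), 'force': array([ 0.20009904,  0.32508548, -0.35499231]), 'ft_torque': array([-0.02924563,  0.01873027, -0.02789076]), 'finger_gap': 1.0012903209024402}
```

View pics/scene0.png

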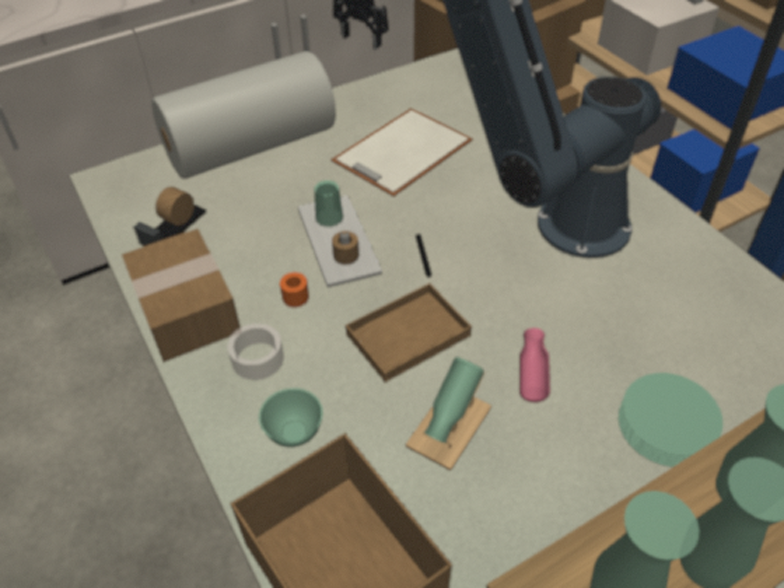

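View pics/top0.png

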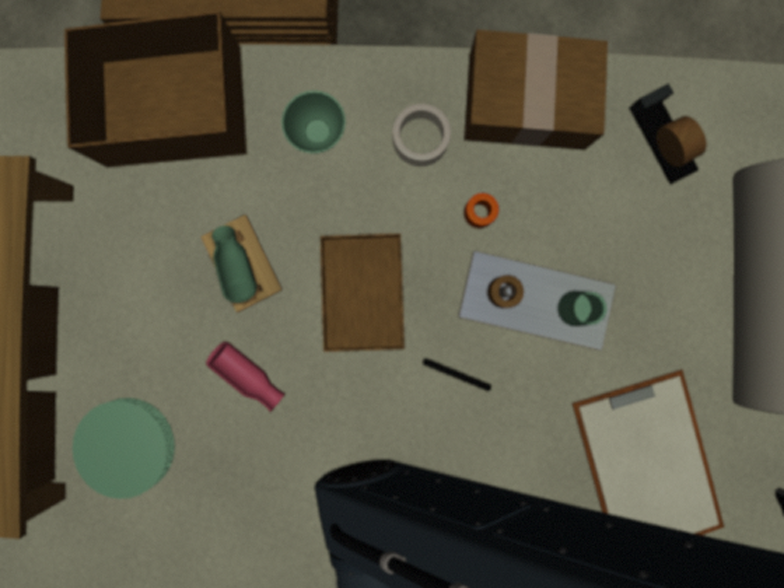

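```bash
cat > h.py <<'E'
from station import manip
import numpy as np, cv2
def K(n):
    c=manip.calibration(n);T=np.array(c["cam_to_world"]);return np.array([[c["fx"],0,c["cx"]],[0,c["fy"],c["cy"]],[0,0,1.]]),np.array([c["k1"],0,0,0]),T
def ray(n,p):
    k,d,T=K(n);u=cv2.undistortPoints(np.array([[p]],float),k,d)[0,0];return T[:3,3],T[:3,:3]@np.array([u[0],u[1],1.])
def atz(n,p,z):
    o,r=ray(n,p);return o+r*(z-o[2])/r[2]
def proj(n,P):
    k,d,T=K(n);R=T[:3,:3].T
    return cv2.projectPoints(np.atleast_2d(P).astype(float),cv2.Rodrigues(R)[0],-R@T[:3,3],k,d)[0][:,0]
def tri(a,b):
    A=0;B=0
    for n,p in(("scene",a),("top",b)):
        o,r=ray(n,p);r=r/np.linalg.norm(r);M=np.eye(3)-np.outer(r,r);A=A+M;B=B+M@o
    return np.linalg.solve(A,B)
def crop(im,x0,y0,x1,y1,s,t=10):
    c=cv2.resize(im[y0:y1,x0:x1,::-1],None,fx=s,fy=s,interpolation=cv2.INTER_CUBIC).copy()
    for x in range(-(-x0//t)*t,x1,t): cv2.line(c,(int((x-x0+.5)*s),0),(int((x-x0+.5)*s),6),(0,0,255),1);cv2.putText(c,str(x),(int((x-x0+.5)*s)-8,16),0,.32,(0,0,255))
    for y in range(-(-y0//t)*t,y1,t): cv2.line(c,(0,int((y-y0+.5)*s)),(6,int((y-y0+.5)*s)),(0,0,255),1);cv2.putText(c,str(y),(8,int((y-y0+.5)*s)+4),0,.32,(0,0,255))
    return c
def paste(name,cs):
    W=np.zeros((600,800,3),np.uint8)
    for c,x,y in cs:
        h=min(c.shape[0],600-y);w=min(c.shape[1],800-x);W[y:y+h,x:x+w]=c[:h,:w]
    cv2.imwrite(name,W)
E
python3 - <<'E'
from h import *
t=manip.snapshot("top");s=manip.snapshot("scene")
paste("pics/c1.png",[(crop(t,140,148,208,226,4),0,0),(crop(t,322,174,446,256,4),290,0),(crop(s,284,250,356,336,3.2),0,320),(crop(s,208,124,276,206,3.3),240,330),(crop(s,242,200,342,274,3),490,340)])
E
```

```text
(no output)
```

View pics/c1.png

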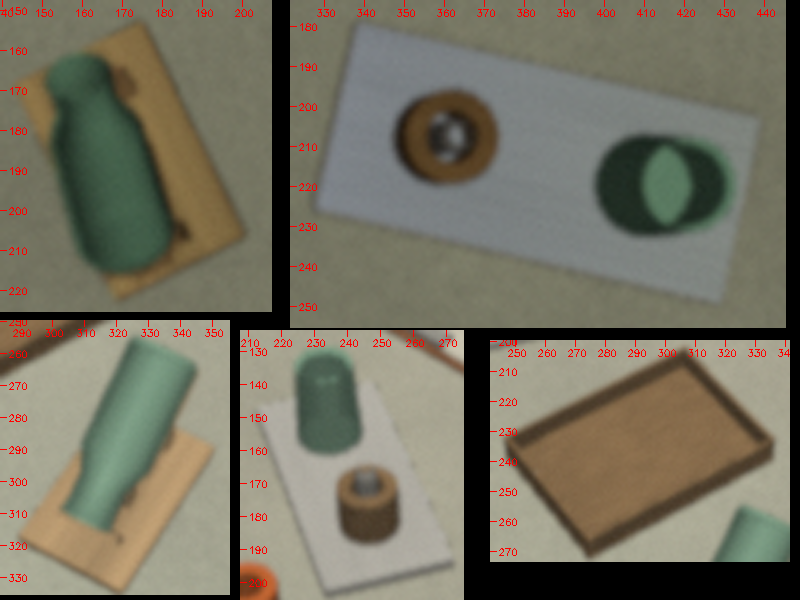

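```bash
cat > fit.py <<'E'
from h import *
from scipy.optimize import minimize
prof=[(0,.024),(.006,.028),(.088,.028),(.110,.019),(.128,.019),(.132,.021),(.140,.021)]
def sil(n,foot,R,shape):
    m=np.zeros(shape[:2],np.uint8);a=np.linspace(0,2*np.pi,40);rings=[]
    for z,r in prof: rings.append(proj(n,foot+(R@np.stack([r*np.cos(a),r*np.sin(a),0*a+z])).T))
    for p,q in zip(rings,rings[1:]): cv2.fillConvexPoly(m,cv2.convexHull(np.round(np.vstack([p,q])*16).astype(np.int32)),1,shift=4)
    return m
def frame(z):
    z=z/np.linalg.norm(z);x=np.cross(z,[.3,.5,.1]);x/=np.linalg.norm(x);return np.stack([x,np.cross(z,x),z],1)
def mask(n,im,b):
    f=im.astype(int);m=((f[...,1]-f[...,0])>8)&((f[...,1]-f[...,2])>-2)
    o=np.zeros(m.shape,np.uint8);x0,y0,x1,y1=b;o[y0:y1,x0:x1]=m[y0:y1,x0:x1];return cv2.medianBlur(o,5)
E
python3 - <<'E'
from fit import *
c=[(338.5,179),(438.3,203),(429,249.7),(328,226.2)]
P=np.array([atz("top",p,.014) for p in c]);print("rack",P[:,:2].round(4).tolist())
ctr=P.mean(0);d=(P[0]+P[3]-P[1]-P[2])/2;print("ctr",ctr,"len",np.linalg.norm(d),"yaw",np.degrees(np.arctan2(d[1],d[0]))-90)
u=d/np.linalg.norm(d);print("post a,b",ctr+.065*u,ctr-.065*u)
cs=[(327.3,585),(326,585)]
print("tape top(top)",atz("top",(360.7,207.8),.062))
# scene: rim ellipse centre crop(368,482)
p=((368-240)/3.3-.5+208,(483-330)/3.3-.5+124);print("tape scene",atz("scene",p,.062))
T=np.array([atz("top",(x/1.4,y/1.4),.03) for x,y in[(321,236),(401,234),(404,349),(324,350)]]);print("tray",T[:,:2].round(3).tolist(),T.mean(0))
ims={n:manip.snapshot(n) for n in("top","scene")}
B={"top":(148,155,190,222),"scene":(296,250,352,322)}
M={n:mask(n,ims[n],B[n]) for n in B};print({n:int(M[n].sum()) for n in M})
def cost(v):
    th=np.radians(v[3]);z=np.array([np.cos(th)*np.cos(v[2]),np.cos(th)*np.sin(v[2]),-np.sin(th)])
    f=np.array([v[0],v[1],.118]);
    return sum(np.sum(cv2.GaussianBlur((sil(n,f,frame(z),M[n].shape)-M[n].astype(float)),(0,0),1)**2) for n in M)
f0=atz("top",(170,212),.118);m0=atz("top",(160,165),.04);d=m0-f0
best=None
for k in range(3):
    v0=[f0[0],f0[1],np.arctan2(d[1],d[0]),35]
    S=np.array([v0]+[[v0[j]+(j==i)*[.01,.01,.1,3][i]*(1 if k!=1 else -1) for j in range(4)] for i in range(4)])
    r=minimize(cost,v0,method="Nelder-Mead",options=dict(initial_simplex=S,xatol=1e-5,fatol=.01));print(r.x,r.fun)
    if best is None or r.fun<best.fun:best=r
v=best.x;th=np.radians(v[3]);z=np.array([np.cos(th)*np.cos(v[2]),np.cos(th)*np.sin(v[2]),-np.sin(th)]);f=np.array([v[0],v[1],.118])
o=[]
for n in B:
    im=ims[n].copy();s=sil(n,f,frame(z),M[n].shape)
    x0,y0,x1,y1=B[n];c=crop(im,x0-6,y0-6,x1+6,y1+6,5)
    for mm,col in((s,(0,0,255)),(M[n],(255,0,0))):
        big=cv2.resize(mm[y0-6:y1+6,x0-6:x1+6],None,fx=5,fy=5,interpolation=0);cs,_=cv2.findContours(big,0,2);cv2.drawContours(c,cs,-1,col,1)
    o.append(c)
paste("pics/fit.png",[(o[0],0,0),(o[1],400,0)])
E
```

```text
rack [[0.5762, -0.126], [0.5224, -0.3745], [0.4071, -0.3523], [0.4604, -0.1021]]
ctr [ 0.49154088 -0.23871243  0.014     ] len 0.25504713142813124 yaw -12.121806724630275
post a,b [ 0.50519028 -0.17516171  0.014     ] [ 0.47789149 -0.30226315  0.014     ]
tape top(top) [ 0.50511025 -0.17225848  0.062     ]
tape scene [ 0.50601336 -0.17798923  0.062     ]
tray [[0.595, 0.14], [0.601, 0.002], [0.404, -0.007], [0.399, 0.13]] [0.49950322 0.06633891 0.03      ]
{'top': 1114, 'scene': 1200}
[ 0.49193836  0.25517982  0.46365189 34.56417603] 141.51873496509955Traceback (most recent call last):
  File "<stdin>", line 23, in <module>
    res = _minimize_neldermead(fun, x0, args, callback, bounds=bounds,
                               **options)
    fxe = func(xe)
    fx = function(np.copy(x), *(wrapper_args + args))
  File "<stdin>", line 17, in cost
  File "<stdin>", line 17, in <genexpr>
  File "fit.py", line 6, in sil
    for z,r in prof: rings.append(proj(n,foot+(R@np.stack([r*np.cos(a),r*np.sin(a),0*a+z])).T))
                                  ~~~~^^^^^^^^^^^^^^^^^^^^^^^^^^^^^^^^^^^^^^^^^^^^^^^^^^^^^^^^
  File "h.py", line 10, in proj
    k,d,T=K(n);R=T[:3,:3].T
          ~^^^
  File "h.py", line 4, in K
    c=manip.calibration(n);T=np.array(c["cam_to_world"]);return np.array([[c["fx"],0,c["cx"]],[0,c["fy"],c["cy"]],[0,0,1.]]),np.array([c["k1"],0,0,0]),T
ValueError: time passes only in moves, steps and waits
```

Emit:
send_rows(motion=[{"gripper":85,"travel":[33.4,-22.5,7.5]},{"gripper":85,"travel":[33.4,-22.5,7.5]},{"gripper":85,"travel":[33.4,-22.5,7.5]},{"gripper":85,"travel":[33.4,-22.5,7.5]},{"gripper":85,"travel":[33.4,-22.5,7.5]},{"gripper":85,"travel":[33.4,-22.5,7.5]},{"gripper":85,"travel":[33.4,-22.5,7.5]},{"gripper":85,"travel":[33.4,-22.5,7.5]},{"gripper":85,"travel":[33.4,-22.5,7.5]},{"gripper":85,"travel":[33.4,-22.5,7.5]},{"gripper":85,"travel":[33.4,-22.5,7.5]},{"gripper":85,"travel":[33.4,-22.5,7.5]}], newtons=30)

```text
validation failed for argument at $.mo...
```

```bash
cat >> h.py <<'E'
from functools import lru_cache
K=lru_cache(K)
from scipy.spatial.transform import Rotation as Ro
def delta(p,zdir=None,ydir=None):
    s=manip.sense();R=Ro.from_quat(s["tool_rot"]);d=R.inv().apply(np.array(p)-s["tcp_pos"])*1000
    out=[d.round(1)]
    if zdir is not None:
        z=np.array(zdir)/np.linalg.norm(zdir);y=np.array(ydir)-z*np.dot(z,ydir);y/=np.linalg.norm(y)
        if np.dot(y,R.apply([0,1,0]))<0:y=-y
        out.append((R.inv()*Ro.from_matrix(np.stack([np.cross(y,z),y,z],1))).as_rotvec(degrees=True).round(2))
    return out
def st():
    s=manip.sense();R=Ro.from_quat(s["tool_rot"]).as_matrix();print("t",round(s["t"],2),"q",s["q"].round(2),"tcp",s["tcp_pos"].round(4),"gap",round(s["finger_gap"],3),"F",s["force"].round(1));print("axes x",R[:,0].round(3),"y",R[:,1].round(3),"z",R[:,2].round(3))
E
python3 -c "
from h import *
st();print(delta([.505,-.175,.028]))"
```

```text
t 0.3 q [-1.36  0.53  1.43  0.    1.18 -0.18] tcp [ 0.2369 -0.5781  0.2309] gap 1.0 F [-0.  -0.9 -0.2]
axes x [0.925 0.379 0.   ] y [ 0.379 -0.925 -0.001] z [-0.     0.001 -1.   ]
[array([ 400.9, -271.2,  203.2])]
```

Rotation seems to be required in each row.

Emit:
send_rows(motion=[{"gripper":85,"travel":[33.4,-22.5,7.5],"rotation":[0,0,0]},{"gripper":85,"travel":[33.4,-22.5,7.5],"rotation":[0,0,0]},{"gripper":85,"travel":[33.4,-22.5,7.5],"rotation":[0,0,0]},{"gripper":85,"travel":[33.4,-22.5,7.5],"rotation":[0,0,0]},{"gripper":85,"travel":[33.4,-22.5,7.5],"rotation":[0,0,0]},{"gripper":85,"travel":[33.4,-22.5,7.5],"rotation":[0,0,0]},{"gripper":85,"travel":[33.4,-22.5,7.5],"rotation":[0,0,0]},{"gripper":85,"travel":[33.4,-22.5,7.5],"rotation":[0,0,0]},{"gripper":85,"travel":[33.4,-22.5,7.5],"rotation":[0,0,0]},{"gripper":85,"travel":[33.4,-22.5,7.5],"rotation":[0,0,0]},{"gripper":85,"travel":[33.4,-22.5,7.5],"rotation":[0,0,0]},{"gripper":85,"travel":[33.4,-22.5,7.5],"rotation":[0,0,0]}], newtons=30)

```text
t: 1.3
tcp_pos: [0.5064, -0.1748, 0.1411]
tool_rot: [0.981, 0.193, 0.0, 0.0]
force: [0.0, -0.5, 0.3]
finger_gap: 0.996
```

```bash
python3 -c "
from h import *
st();print(delta([.505,-.175,.028]))"
```

```text
t 1.3 q [-0.54  0.54  1.74 -0.    0.86  0.64] tcp [ 0.5064 -0.1748  0.1411] gap 0.996 F [ 0.  -0.5  0.3]
axes x [0.925 0.379 0.   ] y [ 0.379 -0.925  0.   ] z [ 0. -0. -1.]
[array([ -1.4,  -0.4, 113.1])]
```

Emit:
send_rows(motion=[{"gripper":85,"travel":[-1.4,0,30],"rotation":[0,0,0]},{"gripper":85,"travel":[0,0,30],"rotation":[0,0,0]},{"gripper":85,"travel":[0,0,30],"rotation":[0,0,0]},{"gripper":85,"travel":[0,0,22],"rotation":[0,0,0]},{"gripper":85,"travel":[0,0,0],"rotation":[0,0,0]},{"gripper":45,"travel":[0,0,0],"rotation":[0,0,0]},{"gripper":45,"travel":[0,0,0],"rotation":[0,0,0]},{"gripper":45,"travel":[0,0,0],"rotation":[0,0,0]},{"gripper":45,"travel":[0,0,0],"rotation":[0,0,0]},{"gripper":45,"travel":[0,0,0],"rotation":[0,0,0]},{"gripper":45,"travel":[0,0,0],"rotation":[0,0,0]},{"gripper":45,"travel":[0,0,0],"rotation":[0,0,0]}], newtons=30)

```text
t: 2.3
tcp_pos: [0.5052, -0.1778, 0.031]
tool_rot: [0.981, 0.193, 0.001, 0.001]
force: [0.2, 0.1, 7.4]
finger_gap: 0.651
```

Emit:
send_rows(motion=[{"gripper":45,"travel":[0,0,-10],"rotation":[0,0,0]},{"gripper":45,"travel":[0,0,-25],"rotation":[0,0,0]},{"gripper":45,"travel":[0,0,-30],"rotation":[0,0,0]},{"gripper":45,"travel":[0,0,-30],"rotation":[0,0,0]},{"gripper":45,"travel":[0,0,-10],"rotation":[0,0,0]},{"gripper":45,"travel":[8,-20,0],"rotation":[0,0,0]},{"gripper":45,"travel":[14,-35,0],"rotation":[0,0,0]},{"gripper":45,"travel":[14,-35,0],"rotation":[0,0,0]},{"gripper":45,"travel":[14,-35,0],"rotation":[0,0,0]},{"gripper":45,"travel":[14,-35,0],"rotation":[0,0,0]},{"gripper":45,"travel":[14,-35,0],"rotation":[0,0,0]},{"gripper":45,"travel":[14,-30,0],"rotation":[0,0,0]}])

```text
t: 3.3
tcp_pos: [0.5026, 0.0682, 0.1342]
tool_rot: [0.981, 0.193, -0.001, -0.0]
force: [0.2, -0.3, -1.1]
finger_gap: 0.658
```

```bash
python3 -c "
from h import *
t=manip.snapshot('top');s=manip.snapshot('scene')
st();print(delta([.4995,.066,.024]))
paste('pics/c2.png',[(crop(t,322,170,446,254,3),0,0),(crop(s,206,120,286,206,3.4),400,0),(crop(s,230,160,350,280,2.4),400,310),(crop(t,180,130,322,260,2.2,20),0,310)])
print(proj('top',[[.505,-.175,.084]]),proj('scene',[[.505,-.175,.084]]))"
```

```text
t 3.4 q [-0.08  0.52  1.82  0.    0.81  1.09] tcp [0.5027 0.0704 0.1342] gap 0.655 F [-0.1 -0.2 -1.4]
axes x [ 0.923  0.385 -0.001] y [ 0.385 -0.923 -0.002] z [-0.001  0.001 -1.   ]
[array([ -4.6,   3. , 110.2])]
[[363.73408769 207.56666876]] [[246.64910667 164.73414403]]
```

View pics/c2.png

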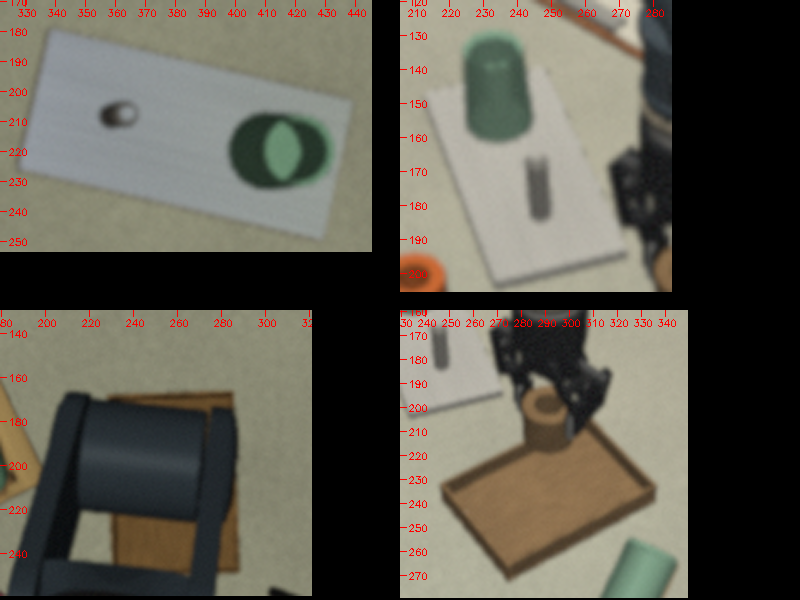

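Emit:
send_rows(motion=[{"gripper":45,"travel":[-4.6,3,15],"rotation":[0,0,0]},{"gripper":45,"travel":[0,0,30],"rotation":[0,0,0]},{"gripper":45,"travel":[0,0,30],"rotation":[0,0,0]},{"gripper":45,"travel":[0,0,20],"rotation":[0,0,0]},{"gripper":45,"travel":[0,0,10],"rotation":[0,0,0]},{"gripper":45,"travel":[0,0,6],"rotation":[0,0,0]},{"gripper":45,"travel":[0,0,1],"rotation":[0,0,0]},{"gripper":45,"travel":[0,0,0],"rotation":[0,0,0]}])

```text
t: 4.07
tcp_pos: [0.5014, 0.0611, 0.0227]
tool_rot: [0.981, 0.193, 0.0, 0.0]
force: [-0.0, 0.2, -0.1]
finger_gap: 0.657
```

Emit:
send_rows(motion=[{"gripper":45,"travel":[0,0,1.5],"rotation":[0,0,0]},{"gripper":45,"travel":[0,0,0],"rotation":[0,0,0]},{"gripper":72,"travel":[0,0,0],"rotation":[0,0,0]},{"gripper":72,"travel":[0,0,0],"rotation":[0,0,0]},{"gripper":72,"travel":[0,0,0],"rotation":[0,0,0]},{"gripper":72,"travel":[0,0,0],"rotation":[0,0,0]},{"gripper":72,"travel":[0,0,-15],"rotation":[0,0,0]},{"gripper":72,"travel":[0,0,-30],"rotation":[0,0,0]},{"gripper":85,"travel":[0,0,-40],"rotation":[0,0,0]},{"gripper":85,"travel":[0,0,-41],"rotation":[0,0,0]},{"gripper":85,"travel":[0,0,-41],"rotation":[0,0,0]},{"gripper":85,"travel":[0,0,-41],"rotation":[0,0,0]}])

```text
t: 5.07
tcp_pos: [0.5002, 0.0616, 0.2308]
tool_rot: [0.981, 0.193, -0.0, -0.0]
force: [1.0, -1.0, -0.1]
finger_gap: 0.995
```

```bash
sed -i 's/^from h import \*/from h import */' fit.py
python3 - <<'E'
from fit import *
ims={n:manip.snapshot(n) for n in("top","scene")}
B={"top":(148,155,190,222),"scene":(296,250,352,322)}
M={n:mask(n,ims[n],B[n]) for n in B};print({n:int(M[n].sum()) for n in M})
def zax(v): th=np.radians(v[3]);return np.array([np.cos(th)*np.cos(v[2]),np.cos(th)*np.sin(v[2]),-np.sin(th)])
def cost(v): return sum(np.sum(cv2.GaussianBlur((sil(n,np.array([v[0],v[1],.118]),frame(zax(v)),M[n].shape)-M[n].astype(float)),(0,0),1)**2) for n in M)
v0=[.492,.255,.46,35]
S=np.array([v0]+[[v0[j]+(j==i)*[-.008,-.008,-.1,3][i] for j in range(4)] for i in range(4)])
r=minimize(cost,v0,method="Nelder-Mead",options=dict(initial_simplex=S,xatol=1e-5,fatol=.01));v=r.x;print(v,r.fun)
z=zax(v);f=np.array([v[0],v[1],.118]);g=f+.045*z
tz=z+[0,0,-1];tz/=np.linalg.norm(tz);ty=np.array([-np.sin(v[2]),np.cos(v[2]),0])
print("grip",g,"tz",tz,"ty",ty,"tcp",g+.019*tz)
st();print(delta(g+.019*tz-.1*tz,tz,ty))
o=[]
for n in B:
    s=sil(n,f,frame(z),M[n].shape);x0,y0,x1,y1=B[n];c=crop(ims[n],x0-6,y0-6,x1+6,y1+6,4)
    for mm,col in((s,(0,0,255)),(M[n],(255,0,0))):
        big=cv2.resize(mm[y0-6:y1+6,x0-6:x1+6],None,fx=4,fy=4,interpolation=0);cs,_=cv2.findContours(big,0,2);cv2.drawContours(c,cs,-1,col,1)
    o.append(c)
paste("pics/fit.png",[(o[0],0,0),(o[1],230,0),(crop(ims["scene"],230,180,350,290,2.6),490,0),(crop(ims["top"],220,160,300,256,3),500,300),(crop(ims["scene"],250,110,390,230,2.1,20),0,345)])
E
```

```text
{'top': 1123, 'scene': 1201}
[ 0.49326606  0.2562433   0.46457629 35.84536652] 131.58835230119607
grip [0.52587693 0.27258661 0.09164801] tz [ 0.40694727  0.20394626 -0.89039308] ty [-0.44804404  0.89401148  0.        ] tcp [0.53360893 0.27646159 0.07473055]
t 5.17 q [-0.1   0.36  1.73  0.    1.04  1.08] tcp [0.5054 0.0613 0.2356] gap 0.991 F [0.8 0.6 0.2]
axes x [0.925 0.379 0.014] y [ 0.379 -0.925  0.007] z [ 0.016 -0.002 -1.   ]
[array([  61.4, -185.5,   71.4]), array([ 1.46, 26.29, -4.13])]
```

View pics/fit.png

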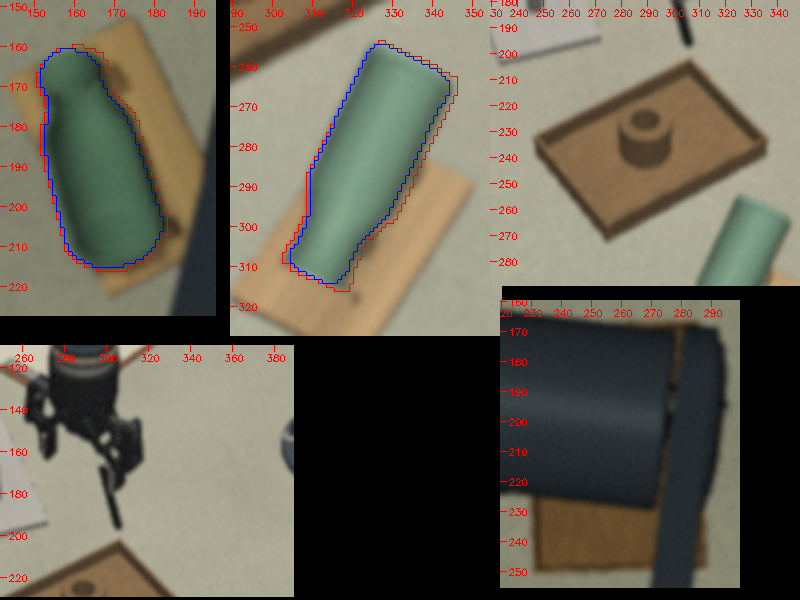

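Emit:
send_rows(motion=[{"gripper":85,"travel":[7,-20,0],"rotation":[0,0,0]},{"gripper":85,"travel":[10,-32,0],"rotation":[0,0,0]},{"gripper":85,"travel":[11,-34,0],"rotation":[0,0,0]},{"gripper":85,"travel":[11,-34,0],"rotation":[0,0,0]},{"gripper":85,"travel":[11,-34,0],"rotation":[0,0,0]},{"gripper":85,"travel":[11,-32,0],"rotation":[0,0,0]},{"gripper":85,"travel":[0,0,0],"rotation":[0.4,6.6,-1]},{"gripper":85,"travel":[0,0,0],"rotation":[0.4,6.6,-1]},{"gripper":85,"travel":[0,0,0],"rotation":[0.4,6.6,-1]},{"gripper":85,"travel":[0,0,0],"rotation":[0.3,6.5,-1]},{"gripper":85,"travel":[0,0,0],"rotation":[0,0,0]},{"gripper":85,"travel":[0,0,0],"rotation":[0,0,0]}])

```text
t: 6.17
tcp_pos: [0.4848, 0.2562, 0.2276]
tool_rot: [0.949, 0.221, 0.218, -0.057]
force: [0.2, -0.5, 0.5]
finger_gap: 0.994
```

```bash
cat >> h.py <<'E'
VT=np.array([.5336,.2765,.0747]);TZ=np.array([.407,.204,-.890]);TY=np.array([-.448,.894,0])
E
python3 -c "
from h import *
st();print(delta(VT,TZ,TY))"
```

```text
t 6.17 q [0.22 0.31 1.97 0.27 0.44 1.11] tcp [0.4848 0.2562 0.2276] gap 0.994 F [ 0.2 -0.5  0.5]
axes x [0.807 0.395 0.439] y [ 0.444 -0.896 -0.011] z [ 0.388  0.204 -0.899]
[array([-19.6,   5.2, 160.5]), array([-0.47,  1.08, -0.49])]
```

Emit:
send_rows(motion=[{"gripper":85,"travel":[-10,2.5,10],"rotation":[-0.5,1,-0.5]},{"gripper":85,"travel":[-9.6,2.7,20],"rotation":[0,0,0]},{"gripper":85,"travel":[0,0,25],"rotation":[0,0,0]},{"gripper":85,"travel":[0,0,20],"rotation":[0,0,0]},{"gripper":85,"travel":[0,0,0],"rotation":[0,0,0]},{"gripper":85,"travel":[0,0,0],"rotation":[0,0,0]}])

```text
t: 6.67
tcp_pos: [0.5061, 0.2604, 0.1528]
tool_rot: [0.945, 0.224, 0.23, -0.054]
force: [-0.2, -0.1, -0.3]
finger_gap: 0.992
```

```bash
python3 -c "
from h import *
t=manip.snapshot('top');s=manip.snapshot('scene')
st();print(delta(VT,TZ,TY))
paste('pics/c3.png',[(crop(t,130,140,220,240,4),0,0),(crop(s,280,200,380,340,4),380,0)])
g=VT-.019*TZ;print(proj('scene',[VT,g]),proj('top',[VT,g]))"
```

```text
t 6.77 q [0.22 0.47 2.01 0.53 0.22 0.83] tcp [0.5053 0.2602 0.1541] gap 0.996 F [-0.1  0.3  0.2]
axes x [0.793 0.4   0.46 ] y [ 0.449 -0.893  0.002] z [ 0.412  0.205 -0.888]
[array([-7.6, -2. , 85.5]), array([ 0.06, -0.32,  0.13])]
[[325.88821987 282.40531131]
 [328.09234705 275.70008753]] [[167.52414716 191.54870643]
 [167.21034837 194.4621382 ]]
```

View pics/c3.png

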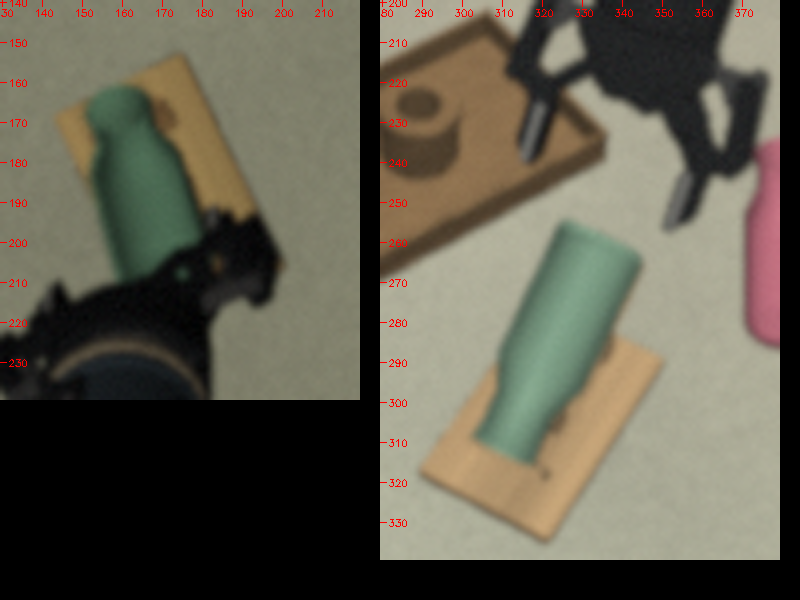

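Emit:
send_rows(motion=[{"gripper":85,"travel":[-4,-1,15],"rotation":[0,0,0]},{"gripper":85,"travel":[-3.6,-1,20],"rotation":[0,0,0]},{"gripper":85,"travel":[0,0,15],"rotation":[0,0,0]},{"gripper":85,"travel":[0,0,0],"rotation":[0,0,0]},{"gripper":85,"travel":[0,0,0],"rotation":[0,0,0]}])

```text
t: 7.18
tcp_pos: [0.5183, 0.269, 0.1062]
tool_rot: [0.945, 0.224, 0.231, -0.054]
force: [-0.5, -0.4, 0.4]
finger_gap: 0.996
```

```bash
python3 -c "
from h import *
st();print(delta(VT,TZ,TY))"
```

```text
t 7.18 q [0.23 0.59 2.   0.91 0.13 0.45] tcp [0.5183 0.269  0.1062] gap 0.996 F [-0.5 -0.4  0.4]
axes x [0.793 0.4   0.46 ] y [ 0.449 -0.893  0.002] z [ 0.412  0.205 -0.888]
[array([ 0.6,  0.1, 35.8]), array([ 0.05, -0.32,  0.11])]
```

Emit:
send_rows(motion=[{"gripper":85,"travel":[0,0,12],"rotation":[0,0,0]},{"gripper":85,"travel":[0,0,12],"rotation":[0,0,0]},{"gripper":85,"travel":[0.5,0,10],"rotation":[0,0,0]},{"gripper":85,"travel":[0,0,0],"rotation":[0,0,0]},{"gripper":85,"travel":[0,0,0],"rotation":[0,0,0]}], newtons=60)

```text
t: 7.6
tcp_pos: [0.5325, 0.276, 0.0766]
tool_rot: [0.945, 0.225, 0.231, -0.054]
force: [-0.6, 0.1, 1.0]
finger_gap: 0.993
```

```bash
python3 -c "
from h import *
st();print(delta(VT,TZ,TY))"
```

```text
t 7.6 q [0.24 0.66 1.98 1.26 0.11 0.12] tcp [0.5325 0.276  0.0766] gap 0.993 F [-0.6  0.1  1. ]
axes x [0.793 0.4   0.461] y [ 0.449 -0.893  0.002] z [ 0.412  0.205 -0.888]
[array([0.2, 0. , 2.3]), array([ 0.07, -0.34,  0.12])]
```

Emit:
send_rows(motion=[{"gripper":66,"travel":[0,0,0],"rotation":[0,0,0]},{"gripper":66,"travel":[0,0,0],"rotation":[0,0,0]},{"gripper":58,"travel":[0,0,0],"rotation":[0,0,0]},{"gripper":58,"travel":[0,0,0],"rotation":[0,0,0]},{"gripper":45,"travel":[0,0,0],"rotation":[0,0,0]},{"gripper":45,"travel":[0,0,0],"rotation":[0,0,0]},{"gripper":45,"travel":[0,0,0],"rotation":[0,0,0]},{"gripper":45,"travel":[0,0,0],"rotation":[0,0,0]}], newtons=60)

```text
t: 8.27
tcp_pos: [0.5322, 0.2755, 0.0764]
tool_rot: [0.945, 0.225, 0.231, -0.053]
force: [-2.5, -2.2, 8.0]
finger_gap: 0.654
```

Emit:
send_rows(motion=[{"gripper":45,"travel":[1.4,0,-2.7],"rotation":[0,0,0]},{"gripper":45,"travel":[2.8,0,-5.3],"rotation":[0,0,0]},{"gripper":45,"travel":[4.6,0,-8.9],"rotation":[0,0,0]},{"gripper":45,"travel":[6.9,0,-13.3],"rotation":[0,0,0]},{"gripper":45,"travel":[9.2,0,-17.8],"rotation":[0,0,0]},{"gripper":45,"travel":[9.2,0,-17.8],"rotation":[0,0,0]},{"gripper":45,"travel":[9.2,0,-17.8],"rotation":[0,0,0]},{"gripper":45,"travel":[9.2,0,-17.8],"rotation":[0,0,0]},{"gripper":45,"travel":[9.2,0,-17.8],"rotation":[0,0,0]},{"gripper":45,"travel":[9.2,0,-17.8],"rotation":[0,0,0]},{"gripper":45,"travel":[4.6,0,-8.9],"rotation":[0,0,0]},{"gripper":45,"travel":[0,0,0],"rotation":[0,0,0]}])

```text
t: 9.27
tcp_pos: [0.5329, 0.2764, 0.2413]
tool_rot: [0.945, 0.225, 0.232, -0.054]
force: [0.8, 0.6, -1.8]
finger_gap: 0.653
```

```bash
python3 -c "
from h import *
st()"
```

```text
t 9.27 q [0.24 0.35 1.85 0.22 0.48 1.18] tcp [0.5329 0.2764 0.2413] gap 0.653 F [ 0.8  0.6 -1.8]
axes x [0.791 0.4   0.463] y [ 0.449 -0.893  0.003] z [ 0.415  0.206 -0.886]
```

Emit:
send_rows(motion=[{"gripper":45,"travel":[0,0,0],"rotation":[0,-3,0]},{"gripper":45,"travel":[0,0,0],"rotation":[0,-5,0]},{"gripper":45,"travel":[0,0,0],"rotation":[0,-6,0]},{"gripper":45,"travel":[0,0,0],"rotation":[0,-6,0]},{"gripper":45,"travel":[0,0,0],"rotation":[0,-6,0]},{"gripper":45,"travel":[0,0,0],"rotation":[0,-6,0]},{"gripper":45,"travel":[0,0,0],"rotation":[0,-6,0]},{"gripper":45,"travel":[0,0,0],"rotation":[0,-6,0]},{"gripper":45,"travel":[0,0,0],"rotation":[0,-6,0]},{"gripper":45,"travel":[0,0,0],"rotation":[0,-5,0]},{"gripper":45,"travel":[0,0,0],"rotation":[0,0,0]},{"gripper":45,"travel":[0,0,0],"rotation":[0,0,0]}])

```text
t: 10.27
tcp_pos: [0.5318, 0.2761, 0.2356]
tool_rot: [0.944, 0.224, -0.234, 0.056]
force: [0.1, -0.6, -1.0]
finger_gap: 0.654
```

```bash
python3 -c "
from h import *
st();print(delta([.505,-.175,.26]))"
```

```text
t 10.27 q [ 0.33  0.72  1.14 -0.07  1.77  1.43] tcp [0.5318 0.2761 0.2356] gap 0.654 F [ 0.1 -0.6 -1. ]
axes x [ 0.79   0.397 -0.467] y [ 0.449 -0.893  0.001] z [-0.416 -0.211 -0.884]
[array([-211.5,  391. ,   84.6])]
```

Emit:
send_rows(motion=[{"gripper":45,"travel":[0,0,0],"rotation":[1.5,0,2.83]},{"gripper":45,"travel":[0,0,0],"rotation":[3,0,5.66]},{"gripper":45,"travel":[0,0,0],"rotation":[3,0,5.66]},{"gripper":45,"travel":[0,0,0],"rotation":[3,0,5.66]},{"gripper":45,"travel":[0,0,0],"rotation":[3,0,5.66]},{"gripper":45,"travel":[0,0,0],"rotation":[3,0,5.66]},{"gripper":45,"travel":[0,0,0],"rotation":[3,0,5.66]},{"gripper":45,"travel":[0,0,0],"rotation":[1.5,0,2.83]},{"gripper":45,"travel":[0,0,0],"rotation":[0,0,0]},{"gripper":45,"travel":[0,0,0],"rotation":[0,0,0]}])

```text
t: 11.1
tcp_pos: [0.5313, 0.2756, 0.2393]
tool_rot: [0.959, -0.153, -0.235, -0.039]
force: [-0.3, -0.1, -1.5]
finger_gap: 0.652
```

```bash
python3 -c "
from h import *
s=manip.sense();tz=Ro.from_quat(s['tool_rot']).apply([0,0,1])
st();print(delta(np.array([.505,-.175,.26])+.019*tz))"
```

```text
t 11.1 q [0.18 0.66 1.25 0.22 1.66 2.04] tcp [0.5313 0.2756 0.2393] gap 0.652 F [-0.3 -0.1 -1.5]
axes x [ 0.843 -0.275 -0.463] y [-0.311 -0.95  -0.002] z [-0.44   0.146 -0.886]
[array([ 92. , 436.4, -53.6])]
```

Emit:
send_rows(motion=[{"gripper":45,"travel":[4.2,20,-2.5],"rotation":[0,0,0]},{"gripper":45,"travel":[7.2,34,-4.2],"rotation":[0,0,0]},{"gripper":45,"travel":[8.2,39,-4.8],"rotation":[0,0,0]},{"gripper":45,"travel":[8.2,39,-4.8],"rotation":[0,0,0]},{"gripper":45,"travel":[8.2,39,-4.8],"rotation":[0,0,0]},{"gripper":45,"travel":[8.2,39,-4.8],"rotation":[0,0,0]},{"gripper":45,"travel":[8.2,39,-4.8],"rotation":[0,0,0]},{"gripper":45,"travel":[8.2,39,-4.8],"rotation":[0,0,0]},{"gripper":45,"travel":[8.2,39,-4.8],"rotation":[0,0,0]},{"gripper":45,"travel":[8.2,39,-4.8],"rotation":[0,0,0]},{"gripper":45,"travel":[8.2,39,-4.8],"rotation":[0,0,0]},{"gripper":45,"travel":[6.5,31,-3.8],"rotation":[0,0,0]}])

```text
t: 12.1
tcp_pos: [0.497, -0.1737, 0.2431]
tool_rot: [0.959, -0.153, -0.235, -0.038]
force: [1.1, -0.3, -2.8]
finger_gap: 0.652
```

Emit:
send_rows(motion=[{"gripper":45,"travel":[0,0,0],"rotation":[0,0,0]},{"gripper":45,"travel":[0,0,0],"rotation":[0,0,0]},{"gripper":45,"travel":[0,0,0],"rotation":[0,0,0]}])

```text
t: 12.35
tcp_pos: [0.4971, -0.1702, 0.2428]
tool_rot: [0.959, -0.152, -0.236, -0.039]
force: [-0.6, 0.7, -2.2]
finger_gap: 0.652
```

```bash
python3 -c "
from fit import *
s=manip.sense();tz=Ro.from_quat(s['tool_rot']).apply([0,0,1])
st();print(delta(np.array([.505,-.175,.26])+.019*tz))
g=s['tcp_pos']-.019*tz
ims={n:manip.snapshot(n) for n in('top','scene')};o=[]
f=g+[0,0,.045]
for n,s_ in(('scene',4),('top',3)):
    p=proj(n,g)[0].astype(int);b=(p[0]-45,p[1]-55,p[0]+50,p[1]+65);c=crop(ims[n],*b,s_)
    big=cv2.resize(sil(n,f,np.diag([1.,-1,-1]),ims[n].shape)[b[1]:b[3],b[0]:b[2]],None,fx=s_,fy=s_,interpolation=0);cs,_=cv2.findContours(big,0,2);cv2.drawContours(c,cs,-1,(0,0,255),1);o.append(c)
print(g);paste('pics/c4.png',[(o[0],0,0),(o[1],400,0)])"
```

```text
t 12.35 q [-0.5   0.6   1.35 -0.08  1.66  1.4 ] tcp [ 0.4971 -0.1702  0.2428] gap 0.652 F [-0.6  0.7 -2.2]
axes x [ 0.842 -0.274 -0.464] y [-0.311 -0.95  -0.003] z [-0.44   0.147 -0.886]
[array([ 0. ,  2. , -0.4])]
[ 0.50543241 -0.17303466  0.25967362]
```

View pics/c4.png

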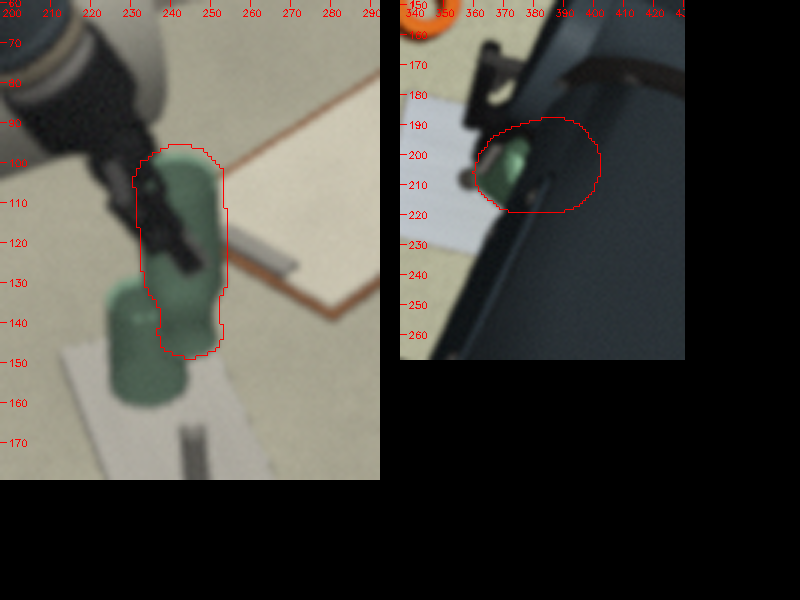

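Emit:
send_rows(motion=[{"gripper":45,"travel":[2.3,1,4.4],"rotation":[0,0,0]},{"gripper":45,"travel":[4.6,1,8.9],"rotation":[0,0,0]},{"gripper":45,"travel":[4.6,0,8.9],"rotation":[0,0,0]},{"gripper":45,"travel":[4.6,0,8.9],"rotation":[0,0,0]},{"gripper":45,"travel":[4.6,0,8.9],"rotation":[0,0,0]},{"gripper":45,"travel":[4.6,0,8.9],"rotation":[0,0,0]},{"gripper":45,"travel":[4.6,0,8.9],"rotation":[0,0,0]},{"gripper":45,"travel":[1.4,0,2.7],"rotation":[0,0,0]},{"gripper":45,"travel":[0,0,0],"rotation":[0,0,0]},{"gripper":45,"travel":[0,0,0],"rotation":[0,0,0]},{"gripper":45,"travel":[0,0,0],"rotation":[0,0,0]}])

```text
t: 13.37
tcp_pos: [0.4966, -0.1731, 0.1751]
tool_rot: [0.959, -0.153, -0.235, -0.038]
force: [-0.0, -0.3, -1.3]
finger_gap: 0.655
```

```bash
python3 -c "
from h import *
s=manip.sense();tz=Ro.from_quat(s['tool_rot']).apply([0,0,1])
st();g=s['tcp_pos']-.019*tz;print(g,g[2]-.095)
im=manip.snapshot('scene');b=(215,95,280,195);c=crop(im,*b,6);s_=6
def ln(P,col):
    q=((proj('scene',P)-[b[0],b[1]]+.5)*s_).astype(int);cv2.polylines(c,[q],False,col,1)
a=np.linspace(0,2*np.pi,60)
m=g-[0,0,.095]
ln(m+np.stack([.021*np.cos(a),.021*np.sin(a),0*a],1),(0,0,255))
ln(np.array([g+[0,0,.045],m]),(0,0,255))
P=np.array([.505,-.175,0])
ln(P+np.stack([.01*np.cos(a),.01*np.sin(a),0*a+.076],1),(255,0,0));ln(P+np.stack([.01*np.cos(a),.01*np.sin(a),0*a+.014],1),(255,0,0));ln(P+np.array([[0,0,.014],[0,0,.084]]),(255,0,0))
raw=crop(im,*b,6)
cv2.imwrite('pics/c5.png',np.hstack([raw,c])[:600,:800])"
```

```text
t 13.37 q [-0.5   0.68  1.41 -0.08  1.53  1.41] tcp [ 0.4966 -0.1731  0.1751] gap 0.655 F [-0.  -0.3 -1.3]
axes x [ 0.842 -0.275 -0.463] y [-0.312 -0.95  -0.002] z [-0.44   0.146 -0.886]
[ 0.50492107 -0.17587207  0.19191484] 0.09691483570006618
```

View pics/c5.png

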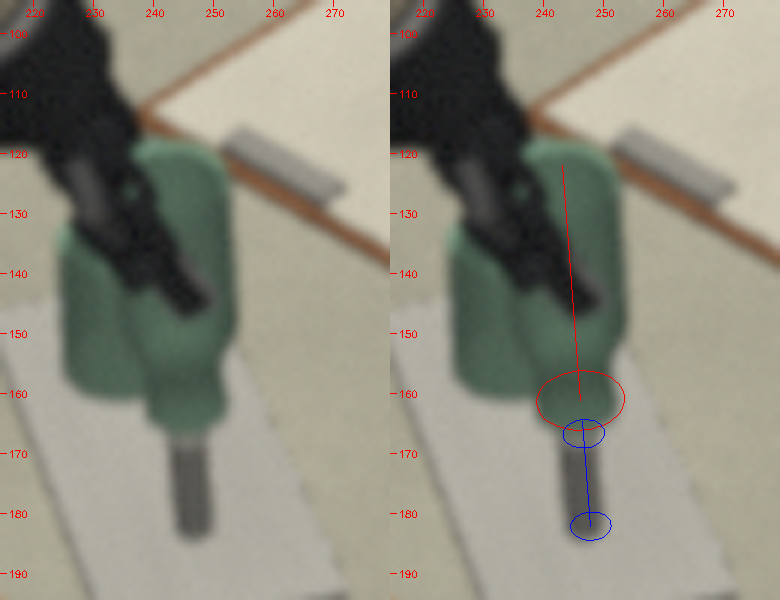

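Emit:
send_rows(motion=[{"gripper":45,"travel":[2.3,0,4.4],"rotation":[0,0,0]},{"gripper":45,"travel":[2.3,0,4.4],"rotation":[0,0,0]},{"gripper":45,"travel":[2.3,0,4.4],"rotation":[0,0,0]},{"gripper":45,"travel":[2.3,0,4.4],"rotation":[0,0,0]},{"gripper":45,"travel":[0,0,0],"rotation":[0,0,0]},{"gripper":45,"travel":[0,0,0],"rotation":[0,0,0]}])

```text
t: 13.92
tcp_pos: [0.4959, -0.1727, 0.1543]
tool_rot: [0.959, -0.153, -0.236, -0.039]
force: [0.4, -0.2, -2.3]
finger_gap: 0.654
```

Emit:
send_rows(motion=[{"gripper":45,"travel":[2.3,0,4.4],"rotation":[0,0,0]},{"gripper":45,"travel":[2.3,0,4.4],"rotation":[0,0,0]},{"gripper":45,"travel":[2.3,0,4.4],"rotation":[0,0,0]},{"gripper":45,"travel":[0,0,0],"rotation":[0,0,0]},{"gripper":45,"travel":[0,0,0],"rotation":[0,0,0]}])

```text
t: 14.33
tcp_pos: [0.4959, -0.1727, 0.1395]
tool_rot: [0.959, -0.153, -0.236, -0.039]
force: [0.2, 0.2, -2.2]
finger_gap: 0.655
```

Emit:
send_rows(motion=[{"gripper":45,"travel":[2.3,0,4.4],"rotation":[0,0,0]},{"gripper":45,"travel":[2.3,0,4.4],"rotation":[0,0,0]},{"gripper":45,"travel":[2.3,0,4.4],"rotation":[0,0,0]},{"gripper":45,"travel":[2.3,0,4.4],"rotation":[0,0,0]},{"gripper":45,"travel":[2.3,0,4.4],"rotation":[0,0,0]},{"gripper":45,"travel":[2.3,0,4.4],"rotation":[0,0,0]},{"gripper":45,"travel":[2.3,0,4.4],"rotation":[0,0,0]},{"gripper":45,"travel":[0,0,0],"rotation":[0,0,0]},{"gripper":45,"travel":[0,0,0],"rotation":[0,0,0]}])

```text
t: 15.08
tcp_pos: [0.496, -0.1726, 0.1048]
tool_rot: [0.959, -0.153, -0.236, -0.039]
force: [0.8, -0.2, -1.2]
finger_gap: 0.651
```

```bash
python3 -c "
from h import *
s=manip.sense();tz=Ro.from_quat(s['tool_rot']).apply([0,0,1])
st();g=s['tcp_pos']-.019*tz;print(g,g[2]-.095)"
```

```text
t 15.08 q [-0.5   0.77  1.45 -0.08  1.4   1.42] tcp [ 0.496  -0.1726  0.1048] gap 0.651 F [ 0.8 -0.2 -1.2]
axes x [ 0.842 -0.275 -0.465] y [-0.312 -0.95  -0.002] z [-0.441  0.147 -0.885]
[ 0.50436172 -0.17540026  0.12161636] 0.026616360530976005
```

Nominally 12 mm left; creep down watching the force.

Emit:
send_rows(motion=[{"gripper":45,"travel":[0.9,0,1.8],"rotation":[0,0,0]},{"gripper":45,"travel":[0.9,0,1.8],"rotation":[0,0,0]},{"gripper":45,"travel":[0.9,0,1.8],"rotation":[0,0,0]},{"gripper":45,"travel":[0,0,0],"rotation":[0,0,0]}])

```text
t: 15.42
tcp_pos: [0.4959, -0.1726, 0.0989]
tool_rot: [0.959, -0.153, -0.236, -0.039]
force: [0.0, -0.6, -2.2]
finger_gap: 0.649
```

Emit:
send_rows(motion=[{"gripper":45,"travel":[0.5,0,0.9],"rotation":[0,0,0]},{"gripper":45,"travel":[0.5,0,0.9],"rotation":[0,0,0]},{"gripper":45,"travel":[0,0,0],"rotation":[0,0,0]}])

```text
t: 15.67
tcp_pos: [0.4961, -0.1727, 0.097]
tool_rot: [0.959, -0.153, -0.236, -0.039]
force: [-0.2, -0.6, -1.7]
finger_gap: 0.652
```

Emit:
send_rows(motion=[{"gripper":45,"travel":[0.5,0,0.9],"rotation":[0,0,0]},{"gripper":45,"travel":[0,0,0],"rotation":[0,0,0]},{"gripper":45,"travel":[0,0,0],"rotation":[0,0,0]}])

```text
t: 15.92
tcp_pos: [0.4961, -0.1727, 0.096]
tool_rot: [0.959, -0.153, -0.236, -0.039]
force: [-0.0, -1.1, -2.0]
finger_gap: 0.651
```

Emit:
send_rows(motion=[{"gripper":45,"travel":[0.5,0,0.9],"rotation":[0,0,0]},{"gripper":45,"travel":[0,0,0],"rotation":[0,0,0]},{"gripper":45,"travel":[0,0,0],"rotation":[0,0,0]}])

```text
t: 16.17
tcp_pos: [0.4961, -0.1727, 0.095]
tool_rot: [0.959, -0.153, -0.236, -0.039]
force: [0.0, -0.3, -2.1]
finger_gap: 0.653
```

Emit:
send_rows(motion=[{"gripper":45,"travel":[0.5,0,0.9],"rotation":[0,0,0]},{"gripper":45,"travel":[0,0,0],"rotation":[0,0,0]},{"gripper":45,"travel":[0,0,0],"rotation":[0,0,0]}])

```text
t: 16.42
tcp_pos: [0.4963, -0.1727, 0.0943]
tool_rot: [0.959, -0.153, -0.236, -0.039]
force: [0.3, 0.4, 0.8]
finger_gap: 0.655
```

Emit:
send_rows(motion=[{"gripper":45,"travel":[0.5,0,0.9],"rotation":[0,0,0]},{"gripper":45,"travel":[0,0,0],"rotation":[0,0,0]},{"gripper":45,"travel":[0,0,0],"rotation":[0,0,0]}])

```text
t: 16.67
tcp_pos: [0.4963, -0.1727, 0.0942]
tool_rot: [0.959, -0.153, -0.236, -0.039]
force: [0.1, 0.5, 5.8]
finger_gap: 0.65
```

Emit:
send_rows(motion=[{"gripper":45,"travel":[-0.2,0,-0.4],"rotation":[0,0,0]},{"gripper":45,"travel":[0,0,0],"rotation":[0,0,0]},{"gripper":58,"travel":[0,0,0],"rotation":[0,0,0]},{"gripper":60,"travel":[0,0,0],"rotation":[0,0,0]},{"gripper":64,"travel":[0,0,0],"rotation":[0,0,0]},{"gripper":72,"travel":[0,0,0],"rotation":[0,0,0]},{"gripper":80,"travel":[0,0,0],"rotation":[0,0,0]},{"gripper":85,"travel":[0,0,0],"rotation":[0,0,0]},{"gripper":85,"travel":[0,0,0],"rotation":[0,0,0]}], newtons=20)

```text
t: 17.42
tcp_pos: [0.4962, -0.1727, 0.0933]
tool_rot: [0.959, -0.153, -0.236, -0.039]
force: [-1.0, 0.5, 0.4]
finger_gap: 0.998
```

```bash
python3 -c "
from h import *
st();im=manip.snapshot('scene');b=(200,95,290,195);s_=5;c=crop(im,*b,s_)
cv2.imwrite('pics/c6.png',c)"
```

```text
t 17.42 q [-0.5   0.79  1.45 -0.08  1.38  1.42] tcp [ 0.4962 -0.1727  0.0933] gap 0.998 F [-1.   0.5  0.4]
axes x [ 0.842 -0.275 -0.464] y [-0.311 -0.95  -0.002] z [-0.441  0.146 -0.886]
```

View pics/c6.png

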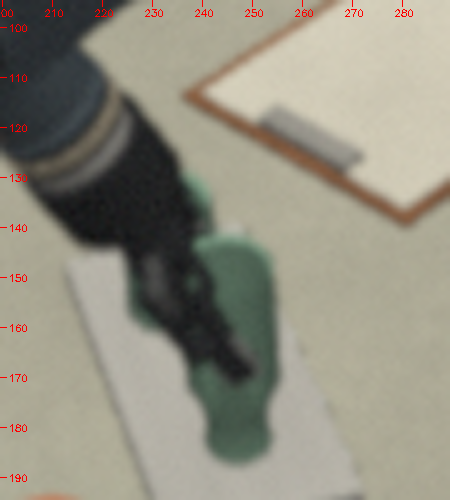

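Emit:
send_rows(motion=[{"gripper":85,"travel":[0,0,-6],"rotation":[0,0,0]},{"gripper":85,"travel":[0,0,-12],"rotation":[0,0,0]},{"gripper":85,"travel":[0,0,-20],"rotation":[0,0,0]},{"gripper":85,"travel":[0,0,-25],"rotation":[0,0,0]},{"gripper":85,"travel":[0,0,-30],"rotation":[0,0,0]},{"gripper":85,"travel":[0,0,-30],"rotation":[0,0,0]},{"gripper":85,"travel":[0,0,-30],"rotation":[0,0,0]},{"gripper":85,"travel":[0,0,-20],"rotation":[0,0,0]},{"gripper":85,"travel":[0,0,0],"rotation":[0,0,0]},{"gripper":85,"travel":[0,0,0],"rotation":[0,0,0]},{"gripper":85,"travel":[0,0,0],"rotation":[0,0,0]}])

```text
t: 18.38
tcp_pos: [0.5715, -0.1975, 0.2457]
tool_rot: [0.959, -0.153, -0.237, -0.039]
force: [-0.3, 0.8, -0.1]
finger_gap: 0.998
```

```bash
python3 -c "
from fit import *
st();im=manip.snapshot('scene');t=manip.snapshot('top');o=[]
f=np.array([.505,-.175,.154])
for n,I,b,s_ in(('scene',im,(200,95,290,215),4),('top',t,(320,160,450,260),3)):
    c=crop(I,*b,s_);big=cv2.resize(sil(n,f,np.diag([1.,-1,-1]),I.shape)[b[1]:b[3],b[0]:b[2]],None,fx=s_,fy=s_,interpolation=0);cs,_=cv2.findContours(big,0,2);cv2.drawContours(c,cs,-1,(0,0,255),1);o.append(c)
paste('pics/c7.png',[(o[0],0,0),(o[1],400,0),(crop(im,240,190,350,280,3),400,310)])"
```

```text
t 18.38 q [-0.48  0.71  1.12 -0.08  1.79  1.41] tcp [ 0.5715 -0.1975  0.2457] gap 0.998 F [-0.3  0.8 -0.1]
axes x [ 0.841 -0.274 -0.466] y [-0.311 -0.95  -0.002] z [-0.442  0.147 -0.885]
```

View pics/c7.png

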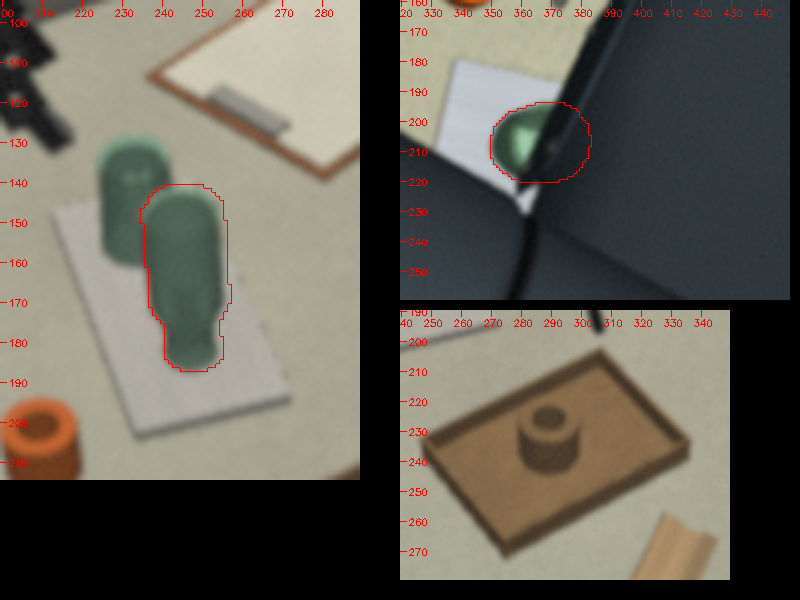

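The vase stands upright on the post, with its outline at scene px (190, 188) matching the model at the right height. The tape is flat in the tray, the tumbler hasn't moved, and the gripper is clear.

```bash
python3 -c "
from station import manip
print(manip.sign_off())"
```

```text
the job is handed in; nothing more can be done
None
```

I lifted the tape roll off the +y post and set it flat in the cardboard tray. Then I gripped the vase, turned it mouth down and lowered it over the freed post. I crept down the last few millimetres, met the plate at about 8 N, let go and backed away. The job was handed in at about 18.5 s.

- **Vase:** in the last pictures it stands upright over the post. Its outline matches the model of a vase standing on the plate, to within about a pixel (2–3 mm).
- **Tape roll:** it lies flat near the middle of the tray.
- **Tumbler:** it shows no movement in the pictures.
- **Gripper:** it is open and clear of everything, with no contact force.

Two small things did not agree:
- The rim met the plate about 2 mm higher than I had calculated.
- One picture on the way down had suggested the rim was up to 4 mm lower than calculated, which is the same direction as the contact height showed.

The first move call was refused because its rows left out "rotation", and one measuring script crashed. Neither moved the arm.

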